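Start a jar's screw cap by the backward-turn feel

TASK

Take the large white screw cap from the bench and set it level on the threaded neck of the open jar standing in the metal nest. Riding on the thread with light pressure, turn it backward (anticlockwise seen from above) until you feel it drop off the thread start, then turn it forward (clockwise) one full turn - no more, it is not to be tightened - and finish with the gripper still holding the started cap there, level and still. Never force the cap against the jar, and leave the other things on the bench where they are.

Things in the scene. Friction and masses are not known exactly. Their poses are not given: they have to be found in the camera images.
- cap_mid (a point): Centre of the large white plastic screw cap (loose, about 35 g), on its axis, half-way up; z up. A round cup lying open side down on the bench: 60 mm outside diameter, 32 mm tall (underside 16 mm below this point, flat top 16 mm above), finely ribbed straight side to grip across the diameter; inside diameter 55 mm.
- cap_lug (a point): Point on the cap's skirt, 29 mm from its axis and 2.5 mm above its underside, beside the middle of one of the three thread lugs inside (a third of a turn apart, 1.4 mm thick, 9 mm long, standing in to a 47 mm bore). From outside the lugs cannot be seen and nothing marks them.
- jar_mouth (a point): Centre of the open jar's mouth, level with the top of its neck rim, 151 mm above the bench; z up, x towards one of the three thread starts. The neck is 44 mm in diameter, its rim bevelled to 38 mm over the top 4 mm. The off-white jar is 90 mm in diameter; its shoulder rises from 98 to 114 mm above the bench, where it is 60 mm across.
- nest (a point): Centre of the underside of the aluminium nest that pinches the jar: plate 130 mm square, 10 mm thick, ring 104 mm in diameter up to 38 mm above the bench. Bolted down: nest and jar neither move nor turn.
- thread_top (a point): Point on the jar's axis, 8 mm below the rim, level with the blunt starts of its thread: right-hand, three starts a third of a turn apart, 52 mm crest diameter, ridges 1.4 mm thick and 4 mm apart, 12 mm of travel per turn, running down for 1.4 turns. The cap has 1.5 mm of play all round. Set on level, its lugs rest on the ridges with cap_mid 3 to 7 mm above jar_mouth, according to the angle.
- thread_end (a point): Point on the jar's axis 9 mm below the rim: where cap_mid comes to one full turn after the drop. Turned backward the cap climbs 12 mm per turn until cap_mid is 7 mm above jar_mouth, then drops 4 mm to 3 mm above it: within a third of a turn. Forward from there it goes down 12 mm per turn, with 1.2 mm of free play up and down, and would bottom on the rim after about 1.4 turns.
- dropper_mid (a point): Centre of a small amber bottle with a black top, 34 mm in diameter, 75 mm tall, standing loose. To be left alone.
- small_cap_mid (a point): Centre of a smaller white screw cap, 38 mm in diameter, 18 mm tall, lying loose; it does not fit the jar. To be left alone.
- steel_cup_mid (a point): Centre of a steel cup, 68 mm across the rim, 75 mm tall, standing loose. To be left alone.
- label_roll_mid (a point): Centre of a roll of blank white labels lying flat, 84 mm in diameter, 40 mm tall, loose. To be left alone.
Mind the look-alikes: they are no part of the job. Leave any blue, pink or purple look-alike of the part that bears cap_mid alone.

How it is judged:
By the outcome, as a careful person would: the job done as asked, in the order asked, and still so for the second after the job is handed in, while the arm keeps its last pose, push and grip.
It also fails if it takes over 72 s, if anything falls off the work surface, if the arm or the gripper's body presses on something with over 40 N, if the wrist force passes 120 N, or if a joint passes its speed limit or range.

ROBOT

A 6-joint arm with a two-finger parallel gripper is mounted at the origin on the work surface. World frame = base frame: x ahead of the robot, y to its left, z up, the work surface at z = 0. Lengths are in m, angles in rad, forces in N, time in s.
With the tool pointing down it reaches from about 0.375 to 0.925 m from the base axis. Payload 5.7 kg.
Tool frame: the origin (TCP) lies at the centre of the arm's flange, where the gripper is bolted on; the fingertips stand 173 mm ahead of it and the grasp point (between the pads) lies 155 mm ahead of it (bot.tips_ahead is the distance from the TCP to the fingertips, in m); z points along the fingers, y is the direction in which the jaws open and shut (so a half turn about z gives the same grasp; the last joint's range is limited). The gripper opens to 85 mm and grips with 20 to 120 N. Pads are 22 mm wide; open, the fingers measure 114 mm over their backs; the gripper's body (76 mm by 85 mm) begins 54 mm behind the grasp point. The pads swing forward as they close: fully open they stand 13 mm farther back than shut.
Start: joints at [-1.356, 0.359, 1.51, -0, 1.272, -0.115], TCP at [0.194, -0.568, 0.405] pointing down, gripper open.
Joint ranges: [-2.97, 2.97], [-1.01, 2.36], [0.21, 2.38], [-0.96, 4.11], [0.2, 2.71], [-2.98, 2.98]. Speed limits (rad/s): [2.39, 2.39, 3.14, 3.14, 3.14, 3.14].

INTERFACE

Orientations are given as a unit quaternion [x, y, z, w].
In Python, from workcell import bot gives the robot as it stands.
- The arm moves only by the tool drive_tool, never from a script. Its argument "steps" is a list of rows, each an object with "gripper": the closure in counts, from 0 (fully open) to 255 (shut); "travel": the shift along the tool's x, y, z in m, a list of three; "dr": the turn, a rotation vector about the tool's x, y, z in degrees, a list of three. In form: [{"gripper": gripper, "travel": [tx, ty, tz], "dr": [rx, ry, rz]}, ...]. A call has 1 to 12 rows; each row is the pose to reach, as a shift and turn from the pose commanded when the call began, along the tool's axes at that moment; what a row does not reach only later rows make up. A row lasts 1/8 s, in which the tool goes at most 62.5 mm and 10.7 degrees, less where a joint would pass 70% of its speed; a pose out of reach is approached as far as the arm can. A call with a gripper value outside its range is refused whole. The fingers move at their own pace and stop on an object; "grip_force" is the grip in N (left out, the last holds). Time passes only in rows, so rows that repeat a pose let the fingers close. It gives the time, the measured TCP pose, the force and the opening at its end, in the units of the state.
- bot.state(): the state, without advancing time (a new reading comes with each control period).
- bot.capture(name): name is "scene" or "top" or "wrist"; returns a dict with "img" (480x640x3 uint8, red, green, blue), "z_map" (480x640 float32, m along the optical axis (not along the pixel's ray), 0 where there is no reading), "intrinsics" (3x3 intrinsics, pixels), "origin" and "rotation" of the camera in the world. Camera axes: x right, y up, looking along -z (the intrinsics and any distortion apply to the point x, -y, -z); pixel columns grow to the right and rows downward; lengths in m; the calibration is good to about 2 mm. A picture is of the moment at which its call begins.
- bot.close_job(): hands the job in, once; it reports no verdict.
Trained networks look in the newest picture that a camera, given by its name, has taken for a name from the list of things; names that differ only in an ending like _2 or _b are one class to them, and where a whole thing is asked for, a point or a joint stands for the part that bears it (a point fixed in the world has none). Each returns a list of dicts, best first, with "conf" (0 to 1); they miss things now and then, are a little off and sometimes report something else, mostly with a low value. They report only what shows in the picture. A call takes as long as a camera call. They do not tell look-alikes from the thing itself.
- bot.recognise(camera, query): "location" ([x, y, z] in m, in the coordinates of the camera as it stood for that picture, good to about 4 mm: the middle of the surface that is visible of it).
- bot.place_of(camera, query): "location" ([x, y, z] in m, in the coordinates of the camera as it stood for that picture, good to about 4 mm: a listed point, or the origin of a listed thing).
The state is a dict: "t": time; "joints": joint angles; "dq": joint speeds; "joint_efforts": joint torques, N m; "tool_pos": TCP position; "tcp_rot": TCP orientation; "force": force on the tool from outside, world axes, zero at the start; "wrist_torque": the same for the moment, N m; "opening": finger opening in m.
Only numpy, scipy, OpenCV 4.12 (cv2) and the standard library are available. Lean on these libraries where they do the work, as an engineer would, in place of code of your own. Each camera call takes 0.05 s, during which the arm holds its last target.

## Working session

There is one attempt and no reset: what is moved stays moved. The work goes in short steps, Python scripts to look and compute and a tool call to move; the robot and the scene stay as the last step left them, time stands still between calls to the robot, and variables do not carry over. Pictures are saved under pics/ and viewed, and the job is handed in when it is done.

Besides the shell and the picture viewer there is one more tool, called after "Emit:" as name(argument=value, ...) on one line, values as JSON. drive_tool: Moves the arm, as the interface text tells. Its arguments: {"type":"object","properties":{"steps":{"type":"array"},"grip_force":{"type":"number"}},"required":["steps"]}

```bash
mkdir -p pics; ls
cat > h.py <<'E'
import numpy as np, cv2
from workcell import bot
from scipy.spatial.transform import Rotation as R
def w(c,p): return np.array(c["origin"])+np.array(c["rotation"])@np.array(p)
def cloud(c):
    z=c["z_map"];K=np.array(c["intrinsics"]);v,u=np.mgrid[:480,:640]
    P=np.stack([(u-K[0,2])/K[0,0]*z,-(v-K[1,2])/K[1,1]*z,-z],-1)
    W=P@np.array(c["rotation"]).T+np.array(c["origin"]);W[z==0]=np.nan
    return W
def save(c,n): cv2.imwrite("pics/"+n+".png",cv2.cvtColor(c["img"],cv2.COLOR_RGB2BGR))
E
python3 - <<'E'
from h import *
print(bot.state())
for n in ["scene","top"]:
    c=bot.capture(n);save(c,n+"0");print(n,c["origin"],c["intrinsics"],{k:v for k,v in c.items() if k not in("img","z_map","intrinsics","origin")})
    for q in ["cap_mid","jar_mouth","dropper_mid","small_cap_mid","steel_cup_mid","label_roll_mid","nest"]:
        print(q,[(np.round(w(c,d["location"]),3),round(d["conf"],2)) for d in bot.place_of(n,q)])
E
```

```text
pics
{'t': 0.0, 'joints': array([-1.35612765e+00,  3.59525051e-01,  1.51143805e+00,  2.05288941e-05,
        1.27249872e+00, -1.15067069e-01]), 'dq': array([-1.52029304e-03,  2.72100782e-04, -2.60340079e-03,  6.54828859e-04,
        4.64146849e-06, -4.50083375e-04]), 'joint_efforts': array([-1.02716281e-04, -5.27619731e+01, -2.78613710e+01, -1.69210407e-04,
        1.30553913e-02,  4.84687597e-07]), 'tool_pos': array([ 0.19421375, -0.56731736,  0.40383921]), 'tcp_rot': array([ 9.86440115e-01,  1.64118941e-01, -3.67276636e-05, -9.33914178e-04]), 'force': array([0.20077919, 0.56830188, 0.39177986]), 'wrist_torque': array([-0.04773149,  0.01815938,  0.00677214]), 'opening': 0.08508257510751}
scene [ 1.02838602 -0.20146838  0.88628825] [[527.87403137   0.         310.45631005]
 [  0.         527.87403137 242.34502583]
 [  0.           0.           1.        ]] {'rotation': array([0.24181777, 0.14043571, 0.47221729, 0.83595024])}Traceback (most recent call last):
  File "<stdin>", line 6, in <module>
  File "h.py", line 4, in w
    def w(c,p): return np.array(c["origin"])+np.array(c["rotation"])@np.array(p)
                                             ~~~~~~~~~~~~~~~~~~~~~~~^~~~~~~~~~~~
ValueError: matmul: Input operand 1 has a mismatch in its core dimension 0, with gufunc signature (n?,k),(k,m?)->(n?,m?) (size 3 is different from 4)
```

```bash
sed -i 's/np.array(c\["rotation"\])/R.from_quat(c["rotation"]).as_matrix()/' h.py
python3 - <<'E'
from h import *
for n in ["scene","top"]:
    c=bot.capture(n);save(c,n+"0");print(n,c["origin"],{k:v for k,v in c.items() if k not in("img","z_map","origin")})
    np.savez(n+"0.npz",**{k:v for k,v in c.items()})
    for q in ["cap_mid","jar_mouth","dropper_mid","small_cap_mid","steel_cup_mid","label_roll_mid","nest"]:
        print(q,[(np.round(w(c,d["location"]),3),round(d["conf"],2)) for d in bot.place_of(n,q)])
E
```

```text
scene [ 1.02838602 -0.20146838  0.88628825] {'intrinsics': array([[527.87403137,   0.        , 310.45631005],
       [  0.        , 527.87403137, 242.34502583],
       [  0.        ,   0.        ,   1.        ]]), 'rotation': array([0.24181777, 0.14043571, 0.47221729, 0.83595024])}
cap_mid [(array([0.449, 0.182, 0.018]), 0.89), (array([0.481, 0.268, 0.012]), 0.65), (array([0.495, 0.059, 0.021]), 0.59), (array([0.74 , 0.168, 0.036]), 0.33)]
jar_mouth [(array([ 0.533, -0.145,  0.154]), 0.75), (array([ 0.745, -0.273,  0.01 ]), 0.37)]
dropper_mid [(array([0.735, 0.166, 0.037]), 0.93)]
small_cap_mid [(array([ 0.744, -0.273,  0.01 ]), 0.71)]
steel_cup_mid []
label_roll_mid [(array([0.63 , 0.331, 0.016]), 0.83)]
nest []
top [0.52227891 0.0270497  0.99780483] {'intrinsics': array([[441.45129473,   0.        , 314.87066143],
       [  0.        , 441.45129473, 248.43428851],
       [  0.        ,   0.        ,   1.        ]]), 'rotation': array([ 0.0334526 , -0.02702933, -0.70378623,  0.70910879])}
cap_mid [(array([0.494, 0.061, 0.016]), 0.93), (array([0.551, 0.171, 0.016]), 0.65), (array([0.443, 0.181, 0.015]), 0.65), (array([0.484, 0.275, 0.013]), 0.61)]
jar_mouth [(array([ 0.537, -0.147,  0.153]), 0.87)]
dropper_mid [(array([0.739, 0.175, 0.037]), 0.58), (array([ 0.744, -0.269,  0.01 ]), 0.29)]
small_cap_mid [(array([ 0.742, -0.271,  0.009]), 0.82)]
steel_cup_mid [(array([0.757, 0.006, 0.035]), 0.95)]
label_roll_mid [(array([0.631, 0.332, 0.026]), 0.73), (array([ 0.533, -0.148,  0.139]), 0.69)]
nest []
```

View pics/scene0.png

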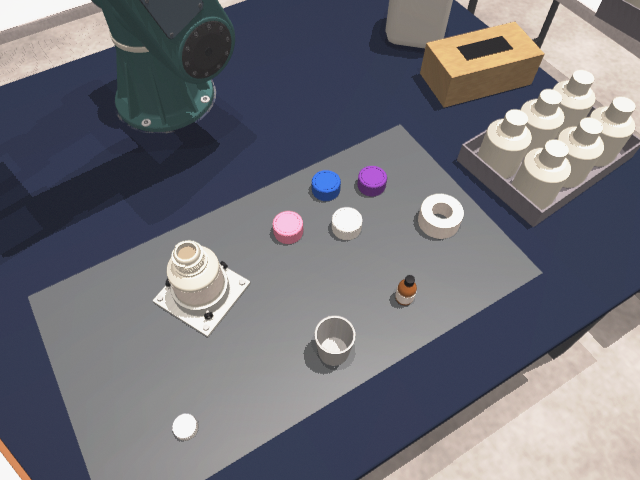

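View pics/top0.png

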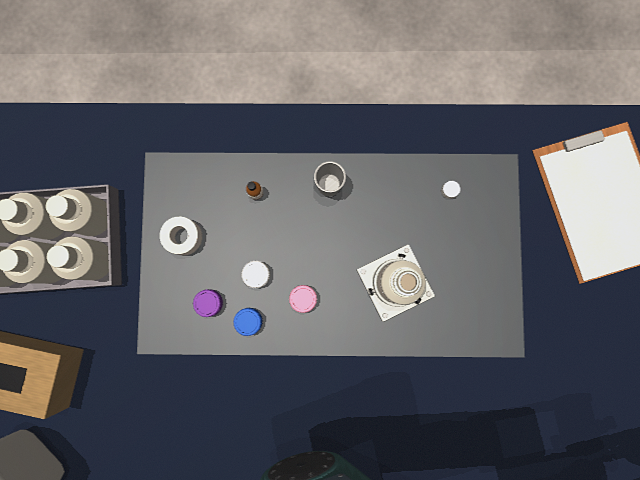

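```bash
cat >> h.py <<'E'
from scipy.optimize import least_squares
def load(n): return dict(np.load(n))
def circ(p):
    f=lambda q:np.hypot(p[:,0]-q[0],p[:,1]-q[1])-q[2]
    r=least_squares(f,[*p.mean(0),.03],loss='soft_l1',f_scale=.001); return r.x,np.std(f(r.x))
def edge(c,zpl,ctr,rad,lo,hi):
    """points of z-band, project by ray; hull outline circle"""
    W=cloud(c);m=(W[...,2]>lo)&(W[...,2]<hi)&(np.hypot(W[...,0]-ctr[0],W[...,1]-ctr[1])<rad)
    p=W[m][:,:2]
    if len(p)<10: return None
    e=cv2.minEnclosingCircle(p.astype(np.float32)); h=cv2.convexHull(p.astype(np.float32))[:,0]
    return m.sum(),np.median(W[m][:,2]),p.mean(0),e,circ(h.astype(float))
E
python3 - <<'E'
from h import *
for n in ["scene0.npz","top0.npz"]:
    c=load(n)
    print(n)
    print('cap',edge(c,0,(.551,.171),.05,.026,.045))
    print('rim',edge(c,0,(.535,-.147),.03,.146,.160))
    print('neck',edge(c,0,(.535,-.147),.04,.13,.146))
    print('should',edge(c,0,(.535,-.147),.06,.09,.114))
    W=cloud(c);print('bench',np.nanmedian(W[300:305,300:305],axis=(0,1)) if 0 else np.nanmedian(W[(abs(W[...,0]-.63)<.02)&(abs(W[...,1]-.08)<.03)],0))
E
```

```text
scene0.npz
cap (np.int64(614), np.float64(0.03215956534779957), array([0.5515097, 0.1615387]), ((0.5506426095962524, 0.16239656507968903), 0.030802687630057335), (array([0.55085256, 0.1621799 , 0.02971833]), np.float64(0.000508736250411249)))
rim (np.int64(263), np.float64(0.15027622335932211), array([ 0.53630372, -0.1479076 ]), ((0.5352574586868286, -0.14900046586990356), 0.023508792743086815), (array([ 0.53405198, -0.1481291 ,  0.02195047]), np.float64(0.0007703358516925868)))
neck (np.int64(523), np.float64(0.14094031812853813), array([ 0.538943  , -0.14854504]), ((0.5339216589927673, -0.14792659878730774), 0.026890713721513748), (array([ 0.53394603, -0.14775748,  0.02622772]), np.float64(0.0003876017979348488)))
should (np.int64(1029), np.float64(0.10454978004579729), array([ 0.55494116, -0.15062322]), ((0.53537917137146, -0.14809724688529968), 0.045511502772569656), (array([ 0.53537275, -0.14803033,  0.04442186]), np.float64(0.00046446815888702935)))
bench [0.6300854  0.07962655 0.00106269]
top0.npz
cap (np.int64(577), np.float64(0.03176077873789196), array([0.54785942, 0.167599
[... 229 characters left out ...]
14120608]), ((0.5322808623313904, -0.14191749691963196), 0.02268882282078266), (array([ 0.53226601, -0.1425539 ,  0.02159606]), np.float64(0.0004885734564657421)))
neck (np.int64(409), np.float64(0.14034956436003387), array([ 0.5324399 , -0.14228358]), ((0.5327144265174866, -0.14316168427467346), 0.02647142857313156), (array([ 0.53258576, -0.14296384,  0.02596547]), np.float64(0.0002176484383115757)))
should (np.int64(826), np.float64(0.10503964615591349), array([ 0.53189822, -0.13647165]), ((0.5325415134429932, -0.14244261384010315), 0.045297667384147644), (array([ 0.53252867, -0.14237602,  0.0444778 ]), np.float64(0.000362193997227347)))
bench [6.31036685e-01 7.96729260e-02 3.81959738e-04]
```

Emit:
drive_tool(steps=[{"gripper": 0,"travel": [0.457,-0.289,0],"dr": [0,0,-101]},{"gripper": 0,"travel": [0.457,-0.289,0],"dr": [0,0,-101]},{"gripper": 0,"travel": [0.457,-0.289,0],"dr": [0,0,-101]},{"gripper": 0,"travel": [0.457,-0.289,0],"dr": [0,0,-101]},{"gripper": 0,"travel": [0.457,-0.289,0],"dr": [0,0,-101]},{"gripper": 0,"travel": [0.457,-0.289,0],"dr": [0,0,-101]},{"gripper": 0,"travel": [0.457,-0.289,0],"dr": [0,0,-101]},{"gripper": 0,"travel": [0.457,-0.289,0],"dr": [0,0,-101]},{"gripper": 0,"travel": [0.457,-0.289,0],"dr": [0,0,-101]},{"gripper": 0,"travel": [0.457,-0.289,0],"dr": [0,0,-101]},{"gripper": 0,"travel": [0.457,-0.289,0],"dr": [0,0,-101]},{"gripper": 0,"travel": [0.457,-0.289,0],"dr": [0,0,-101]}])

```text
t: 2.4
tool_pos: [0.5328, -0.1465, 0.4047]
tcp_rot: [0.502, 0.865, -0.0, -0.0]
force: [-0.3, -0.3, -0.6]
opening: 0.0853
```

Run:
```python
from h import *
s=bot.state();print(s['t'],s['joints'],s['tool_pos'],R.from_quat(s['tcp_rot']).as_matrix().round(4),s['force'])
c=bot.capture("wrist");save(c,"w1");np.savez("w1.npz",**c)
T=R.from_quat(s['tcp_rot']).as_matrix();print("cam in tool",T.T@(c["origin"]-s['tool_pos']))
print('rim',edge(c,0,(.535,-.147),.03,.146,.160))
print('neck',edge(c,0,(.535,-.147),.04,.13,.146))
print('should',edge(c,0,(.535,-.147),.06,.09,.114))
print(bot.tips_ahead,[(w(c,d["location"]),d["conf"]) for d in bot.place_of("wrist","jar_mouth")])
```

```text
2.4 [-3.93389114e-01  2.90970794e-01  1.61314027e+00 -3.45269084e-05
  1.23761951e+00 -9.13073813e-01] [ 0.53283857 -0.14654872  0.40472406] [[-4.966e-01  8.680e-01 -1.000e-04]
 [ 8.680e-01  4.966e-01  0.000e+00]
 [ 1.000e-04 -1.000e-04 -1.000e+00]] [-0.25358782 -0.28291188 -0.59861085]
cam in tool [ 0.08115035 -0.00022714  0.03100615]
rim (np.int64(1967), np.float64(0.14994541060473693), array([ 0.53141365, -0.1444762 ]), ((0.5326328277587891, -0.14647524058818817), 0.02244812436401844), (array([ 0.53246052, -0.1464768 ,  0.02195806]), np.float64(0.00015885180261137387)))
neck (np.int64(3977), np.float64(0.14028193946704368), array([ 0.5312899 , -0.14434137]), ((0.5325539708137512, -0.146443173289299), 0.026451384648680687), (array([ 0.53244221, -0.14644455,  0.0261879 ]), np.float64(0.00013939455390973214)))
should (np.int64(5691), np.float64(0.10513466787667752), array([ 0.52376376, -0.13113876]), ((0.5322721600532532, -0.14613111317157745), 0.04515162855386734), (array([ 0.53229402, -0.14590589,  0.04461952]), np.float64(0.0002108888618058574)))
0.1734 [(array([ 0.52807446, -0.1465984 ,  0.15156101]), 0.75)]
```

View pics/w1.png

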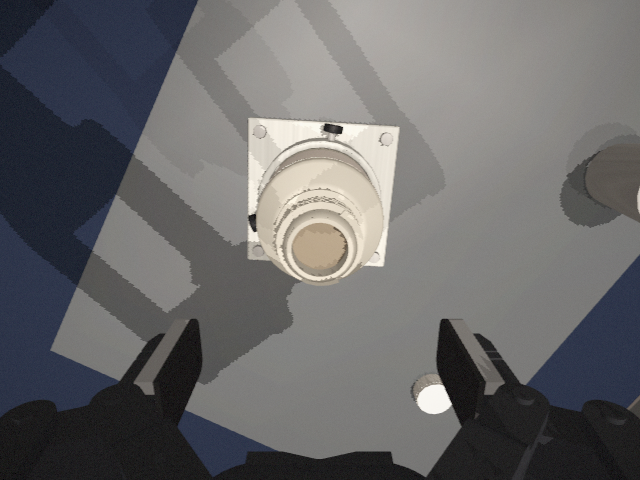

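Emit:
drive_tool(steps=[{"gripper": 0,"travel": [0.262,0.169,0],"dr": [0,0,0]},{"gripper": 0,"travel": [0.262,0.169,0],"dr": [0,0,0]},{"gripper": 0,"travel": [0.262,0.169,0],"dr": [0,0,0]},{"gripper": 0,"travel": [0.262,0.169,0],"dr": [0,0,0]},{"gripper": 0,"travel": [0.262,0.169,0],"dr": [0,0,0]},{"gripper": 0,"travel": [0.262,0.169,0.04],"dr": [0,0,0]},{"gripper": 0,"travel": [0.262,0.169,0.08],"dr": [0,0,0]},{"gripper": 0,"travel": [0.262,0.169,0.118],"dr": [0,0,0]},{"gripper": 0,"travel": [0.262,0.169,0.118],"dr": [0,0,0]},{"gripper": 0,"travel": [0.262,0.169,0.118],"dr": [0,0,0]},{"gripper": 0,"travel": [0.262,0.169,0.118],"dr": [0,0,0]}])

```text
t: 3.88
tool_pos: [0.55, 0.1651, 0.2887]
tcp_rot: [0.501, 0.865, 0.001, 0.001]
force: [0.5, -0.9, -0.6]
opening: 0.0855
```

Run:
```python
from h import *
s=bot.state();print(s['t'],s['joints'],s['tool_pos'],R.from_quat(s['tcp_rot']).as_matrix().round(4),s['force'])
c=bot.capture("wrist");save(c,"w2");np.savez("w2.npz",**c)
T=R.from_quat(s['tcp_rot']).as_matrix();print("cam in tool",T.T@(c["origin"]-s['tool_pos']))
e=edge(c,0,(.549,.165),.045,.027,.045)
print('cap',e)
d=np.array([*e[4][0][:2],s['tool_pos'][2]])-s['tool_pos']
print('tool delta',T.T@d)
```

```text
3.875 [ 1.71220813e-01  4.49319888e-01  1.69320725e+00  1.74592831e-04
  9.95529172e-01 -3.49994188e-01] [0.54999015 0.165053   0.28867284] [[-4.979e-01  8.673e-01  3.500e-03]
 [ 8.673e-01  4.979e-01  7.000e-04]
 [-1.100e-03  3.400e-03 -1.000e+00]] [ 0.46726498 -0.87988017 -0.5532725 ]
cam in tool [ 0.08117636 -0.00023511  0.03100108]
cap (np.int64(7722), np.float64(0.031758614899466506), array([0.54756561, 0.16616111]), ((0.5485629439353943, 0.16453412175178528), 0.03049626387655735), (array([0.54838571, 0.16460717, 0.03010508]), np.float64(0.00015159889760806095)))
tool delta [ 4.12125429e-04 -1.61341835e-03 -5.88384205e-06]
```

View pics/w2.png

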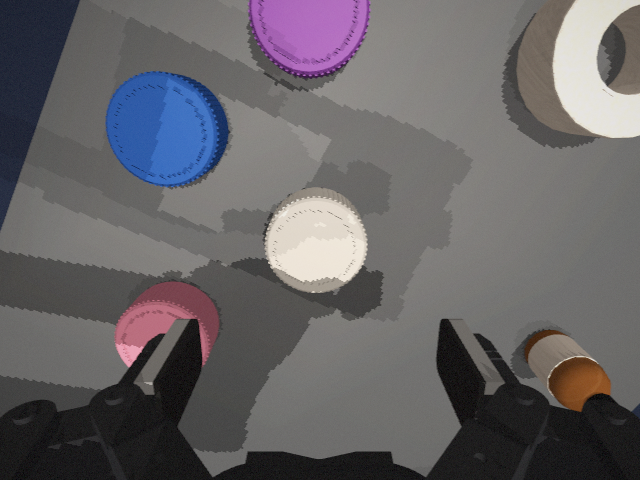

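Emit:
drive_tool(steps=[{"gripper": 0,"travel": [0,0,0.03],"dr": [0,0,0]},{"gripper": 0,"travel": [0,0,0.055],"dr": [0,0,0]},{"gripper": 0,"travel": [0,0,0.055],"dr": [0,0,0]},{"gripper": 0,"travel": [0,0,0.055],"dr": [0,0,0]},{"gripper": 0,"travel": [0,0,0.055],"dr": [0,0,0]}])

```text
t: 4.55
tool_pos: [0.5497, 0.1653, 0.2332]
tcp_rot: [0.501, 0.866, 0.001, 0.001]
force: [-0.9, -0.1, 0.4]
opening: 0.0854
```

Run:
```python
from h import *
s=bot.state();print(s['t'],s['joints'],s['tool_pos'],R.from_quat(s['tcp_rot']).as_matrix().round(4),s['force'])
c=bot.capture("wrist");save(c,"w3");np.savez("w3.npz",**c)
T=R.from_quat(s['tcp_rot']).as_matrix()
e=edge(c,0,(.549,.165),.045,.027,.045)
print('cap',e)
d=np.array([*e[4][0][:2],s['tool_pos'][2]])-s['tool_pos']
print('tool delta',T.T@d)
```

```text
4.55 [ 1.71744954e-01  5.25529418e-01  1.73582269e+00  1.35009018e-04
  8.77698523e-01 -3.50140516e-01] [0.54970651 0.16529844 0.23315544] [[-4.984e-01  8.669e-01  2.500e-03]
 [ 8.669e-01  4.984e-01  5.000e-04]
 [-8.000e-04  2.400e-03 -1.000e+00]] [-0.89686645 -0.07742445  0.36883271]
cap (np.int64(12257), np.float64(0.03176528795631914), array([0.547325  , 0.16668308]), ((0.5485991835594177, 0.1645829826593399), 0.030638184398412704), (array([0.5484626 , 0.1646799 , 0.03013022]), np.float64(0.0001850776736004621)))
tool delta [ 8.37850049e-05 -1.38667665e-03 -3.42545509e-06]
```

View pics/w3.png

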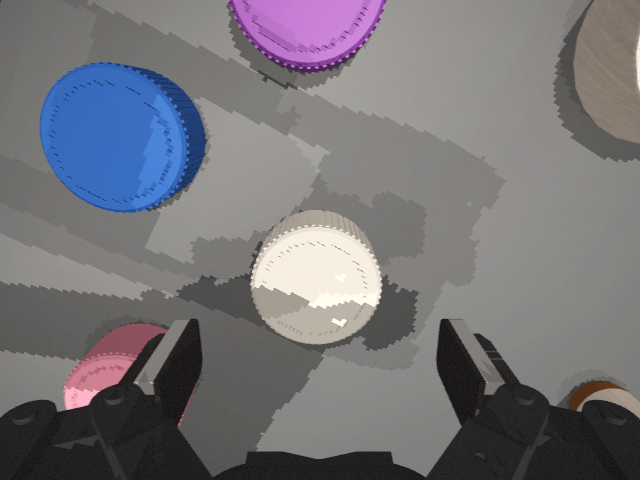

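Emit:
drive_tool(steps=[{"gripper": 0,"travel": [0,-0.0014,0.03],"dr": [0,0,0]},{"gripper": 0,"travel": [0,-0.0014,0.05],"dr": [0,0,0]},{"gripper": 0,"travel": [0,-0.0014,0.055],"dr": [0,0,0]},{"gripper": 0,"travel": [0,-0.0014,0.055],"dr": [0,0,0]},{"gripper": 0,"travel": [0,-0.0014,0.055],"dr": [0,0,0]}])

```text
t: 5.22
tool_pos: [0.5484, 0.1646, 0.1777]
tcp_rot: [0.501, 0.866, 0.001, 0.001]
force: [-0.2, 0.6, 0.5]
opening: 0.0855
```

Run:
```python
from h import *
s=bot.state();print(s['t'],s['tool_pos'],R.from_quat(s['tcp_rot']).as_matrix().round(4),s['force'])
```

```text
5.225 [0.548357   0.16459344 0.17768828] [[-4.985e-01  8.669e-01  1.700e-03]
 [ 8.669e-01  4.985e-01  4.000e-04]
 [-5.000e-04  1.700e-03 -1.000e+00]] [-0.19337319  0.634998    0.53239171]
```

Centred over the cap; close.

Emit:
drive_tool(steps=[{"gripper": 255,"travel": [0,0,0],"dr": [0,0,0]},{"gripper": 255,"travel": [0,0,0],"dr": [0,0,0]},{"gripper": 255,"travel": [0,0,0],"dr": [0,0,0]},{"gripper": 255,"travel": [0,0,0],"dr": [0,0,0]},{"gripper": 255,"travel": [0,0,0],"dr": [0,0,0]},{"gripper": 255,"travel": [0,0,0],"dr": [0,0,0]}], grip_force=40)

```text
t: 5.98
tool_pos: [0.5481, 0.1645, 0.1777]
tcp_rot: [0.501, 0.866, 0.0, 0.0]
force: [-1.0, 0.1, 6.7]
opening: 0.0592
```

Run:
```python
from h import *
s=bot.state();print(s['t'],s['tool_pos'],R.from_quat(s['tcp_rot']).as_matrix().round(4),s['force'],s['wrist_torque'],s['opening'])
c=bot.capture("wrist");save(c,"w4");np.savez("w4.npz",**c)
T=R.from_quat(s['tcp_rot']).as_matrix()
e=edge(c,0,(.549,.165),.029,.027,.045)
print('cap',e)
```

```text
5.975 [0.54805033 0.164505   0.17773273] [[-4.984e-01  8.669e-01  1.100e-03]
 [ 8.669e-01  4.984e-01  3.000e-04]
 [-3.000e-04  1.100e-03 -1.000e+00]] [-0.9626993   0.08946552  6.66787176] [-0.05394538  0.25679055 -0.04379653] 0.059239506764508544
cap (np.int64(21350), np.float64(0.031818029854434576), array([0.548119 , 0.1671137]), ((0.5489946007728577, 0.16493505239486694), 0.029088137671351433), (array([0.54893417, 0.1650321 , 0.02893041]), np.float64(8.131730958698468e-05)))
```

View pics/w4.png

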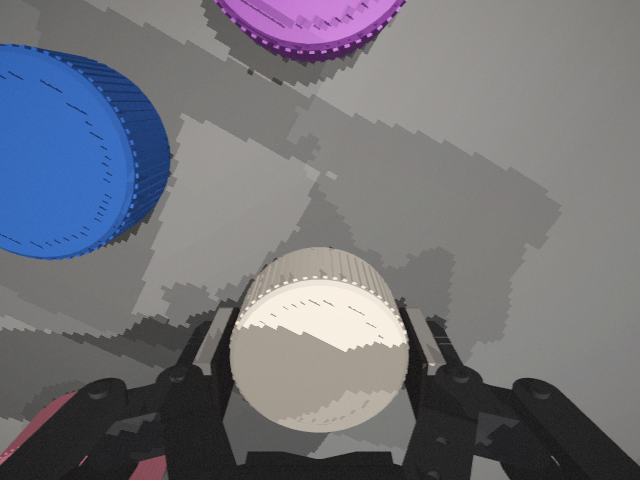

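Emit:
drive_tool(steps=[{"gripper": 255,"travel": [0,0,-0.03],"dr": [0,0,0]},{"gripper": 255,"travel": [0,0,-0.08],"dr": [0,0,0]},{"gripper": 255,"travel": [0,0,-0.14],"dr": [0,0,0]},{"gripper": 255,"travel": [0,0,-0.19],"dr": [0,0,0]},{"gripper": 255,"travel": [-0.05,-0.032,-0.19],"dr": [0,0,0]},{"gripper": 255,"travel": [-0.1,-0.064,-0.19],"dr": [0,0,0]},{"gripper": 255,"travel": [-0.15,-0.096,-0.19],"dr": [0,0,0]},{"gripper": 255,"travel": [-0.2,-0.129,-0.19],"dr": [0,0,0]},{"gripper": 255,"travel": [-0.24,-0.155,-0.19],"dr": [0,0,0]},{"gripper": 255,"travel": [-0.262,-0.1686,-0.19],"dr": [0,0,0]},{"gripper": 255,"travel": [-0.262,-0.1686,-0.19],"dr": [0,0,0]},{"gripper": 255,"travel": [-0.262,-0.1686,-0.19],"dr": [0,0,0]}])

```text
t: 7.52
tool_pos: [0.5319, -0.1461, 0.3666]
tcp_rot: [0.501, 0.866, 0.0, -0.0]
force: [-0.6, -0.2, -0.2]
opening: 0.0589
```

Run:
```python
from h import *
s=bot.state();print(s['t'],s['joints'],s['tool_pos'],R.from_quat(s['tcp_rot']).as_matrix().round(4),s['force'],s['wrist_torque'],s['opening'])
c=bot.capture("wrist");save(c,"w5");np.savez("w5.npz",**c)
p=s['tool_pos']
W=cloud(c);m=np.hypot(W[...,0]-p[0],W[...,1]-p[1])<.024
z=W[m&(W[...,2]>p[2]-.18)];print('captop',np.median(z[:,2])-p[2],len(z))
q=np.median(z[:,2])
A=np.c_[z-z.mean(0)];print(np.linalg.svd(A[abs(z[:,2]-q)<.003],full_matrices=False)[2][2])
print('cap',edge(c,0,p[:2],.029,q-.004,q+.004))
print('neck',edge(c,0,(.5325,-.1465),.04,.13,.146))
```

```text
7.525 [-3.93521167e-01  3.28384773e-01  1.66167734e+00  6.87608510e-04
  1.15225156e+00 -9.15349239e-01] [ 0.53194756 -0.14611458  0.36664932] [[-4.982e-01  8.670e-01 -4.000e-04]
 [ 8.670e-01  4.982e-01  9.000e-04]
 [ 1.000e-03  1.000e-04 -1.000e+00]] [-0.64743069 -0.19414957 -0.22840187] [ 0.02822896  0.03781691 -0.02309064] 0.058862284404480034
captop -0.14568645892612342 19105
[ 0.34862022 -0.6220321   0.70109914]
cap (np.int64(20855), np.float64(0.2207196113874692), array([ 0.5307422 , -0.14420256]), ((0.5319646000862122, -0.14605684578418732), 0.02904806286096573), (array([ 0.53189646, -0.14601564,  0.02889737]), np.float64(7.356463378949258e-05)))
neck (np.int64(1711), np.float64(0.14136985713061911), array([ 0.5233431 , -0.12978284]), ((0.5299327373504639, -0.14134377241134644), 0.025516021996736526), (array([ 0.53228949, -0.14592171,  0.02587221]), np.float64(8.661558065956773e-05)))
```

View pics/w5.png

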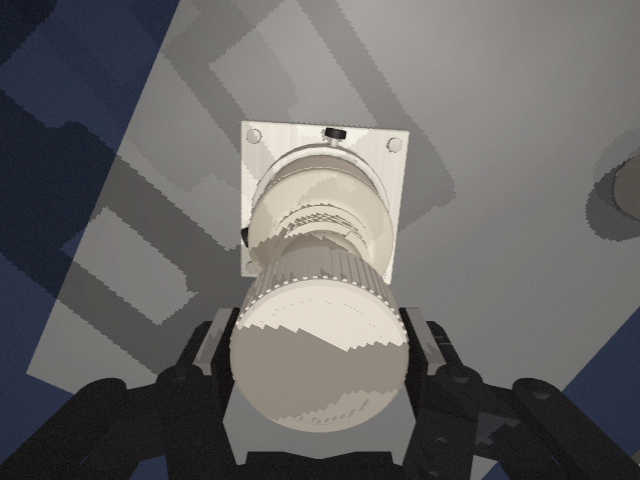

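Run:
```python
from h import *
for n,p in(("w4.npz",np.array([.54805,.1645,.17773])),("w5.npz",np.array([.53195,-.14611,.36665]))):
    c=load(n);W=cloud(c);q=p[2]-.1457
    yh=np.array([.867,.4985]);xh=np.array([-.4985,.867])
    d=W[...,:2]-p[:2];x=d@xh;y=d@yh
    m=(abs(W[...,2]-q)<.002)&(np.hypot(x,y)<.0335)
    in_=(abs(W[...,2]-q)<.004)&(np.hypot(x,y)<.026)
    P=W[in_];A=np.c_[P[:,:2]-p[:2],np.ones(len(P))];k=np.linalg.lstsq(A,P[:,2],rcond=None)[0];print('slope',k[:2])
    h=cv2.convexHull(np.c_[x[m],y[m]].astype(np.float32))[:,0].astype(float)
    print(circ(h), 'x range',x[m].min(),x[m].max(), 'y',y[m].min(),y[m].max())
    g=h[abs(h[:,1])<.027]; print(circ(g),len(g))
```

```text
slope [ 0.00022947 -0.00046013]
(array([ 0.0005088 , -0.00038689,  0.03030422]), np.float64(0.0014775372935798459)) x range -0.028877665592766916 0.030398222358531013 y -0.031804790073719 0.03198859863719324
(array([ 0.00050801, -0.00032349,  0.02986565]), np.float64(0.00011121774020027412)) 21
slope [-0.00141675  0.00022888]
(array([ 0.00071629, -0.00018975,  0.03010889]), np.float64(0.0015014830623956397)) x range -0.02842079127848887 0.030657673493011562 y -0.03179554207481839 0.03197911259122196
(array([ 0.00072537, -0.00056141,  0.02968044]), np.float64(0.00017892625931026593)) 18
```

Emit:
drive_tool(steps=[{"gripper": 255,"travel": [-0.0012,0.0007,0.01],"dr": [0,0,7]},{"gripper": 255,"travel": [-0.0012,0.0007,0.02],"dr": [0,0,14]},{"gripper": 255,"travel": [-0.0012,0.0007,0.03],"dr": [0,0,20]},{"gripper": 255,"travel": [-0.0012,0.0007,0.03],"dr": [0,0,20]},{"gripper": 255,"travel": [-0.0012,0.0007,0.03],"dr": [0,0,20]},{"gripper": 255,"travel": [-0.0012,0.0007,0.03],"dr": [0,0,20]},{"gripper": 255,"travel": [-0.0012,0.0007,0.03],"dr": [0,0,20]},{"gripper": 255,"travel": [-0.0012,0.0007,0.03],"dr": [0,0,20]}])

```text
t: 8.57
tool_pos: [0.5335, -0.1475, 0.3369]
tcp_rot: [0.643, 0.766, 0.0, 0.0]
force: [-0.2, 0.5, 0.2]
opening: 0.059
```

```bash
cat > st.py <<'E'
from h import *
s=bot.state();M=R.from_quat(s['tcp_rot']).as_matrix()
print(round(s['t'],3),'j6',s['joints'][5],'pos',s['tool_pos'].round(5),'capmid-mouth mm',(s['tool_pos'][2]-.1617-.151)*1000)
print('yaw',np.degrees(np.arctan2(M[1,0],M[0,0])),'zax',M[:,2].round(4),'F',s['force'].round(2),'F tool',(M.T@s['force']).round(2),'T',s['wrist_torque'].round(3),s['opening'])
d=np.array([.5331,-.1468,0])-s['tool_pos'];print('to centre, tool xy',(M.T@d).round(5)[:2])
E
python3 st.py
```

```text
8.575 j6 -0.5675050810324277 pos [ 0.53345 -0.14748  0.33689] capmid-mouth mm 24.19411935223112
yaw 99.90662190696995 zax [ 3.e-04 -0.e+00 -1.e+00] F [-0.22  0.49  0.23] F tool [ 0.52 -0.14 -0.23] T [-0.009  0.038 -0.019] 0.05899011007358072
to centre, tool xy [ 0.00076 -0.00032]
```

Emit:
drive_tool(steps=[{"gripper": 255,"travel": [0.0008,-0.0003,0.005],"dr": [0,0,0]},{"gripper": 255,"travel": [0.0008,-0.0003,0.01],"dr": [0,0,0]},{"gripper": 255,"travel": [0.0008,-0.0003,0.014],"dr": [0,0,0]},{"gripper": 255,"travel": [0.0008,-0.0003,0.016],"dr": [0,0,0]},{"gripper": 255,"travel": [0.0008,-0.0003,0.016],"dr": [0,0,0]},{"gripper": 255,"travel": [0.0008,-0.0003,0.016],"dr": [0,0,0]}])

```text
t: 9.32
tool_pos: [0.5331, -0.1467, 0.3208]
tcp_rot: [0.643, 0.765, 0.0, 0.0]
force: [-0.3, -0.4, -0.7]
opening: 0.0591
```

```bash
python3 st.py
```

```text
9.325 j6 -0.5663119997079016 pos [ 0.53306 -0.14671  0.32081] capmid-mouth mm 8.11170508302214
yaw 99.8953763837886 zax [ 2.e-04  0.e+00 -1.e+00] F [-0.25 -0.37 -0.73] F tool [-0.32 -0.31  0.73] T [ 0.017 -0.02   0.047] 0.05912407347220988
to centre, tool xy [-1.e-04 -4.e-05]
```

No contact yet; step down 1 mm at a time.

Emit:
drive_tool(steps=[{"gripper": 255,"travel": [0,0,0.0005],"dr": [0,0,0]},{"gripper": 255,"travel": [0,0,0.001],"dr": [0,0,0]},{"gripper": 255,"travel": [0,0,0.0015],"dr": [0,0,0]},{"gripper": 255,"travel": [0,0,0.0015],"dr": [0,0,0]}])

```text
t: 9.82
tool_pos: [0.5331, -0.1467, 0.3195]
tcp_rot: [0.643, 0.765, 0.0, 0.0]
force: [0.9, 0.8, 2.7]
opening: 0.059
```

Emit:
drive_tool(steps=[{"gripper": 255,"travel": [0,0,0.0005],"dr": [0,0,0]},{"gripper": 255,"travel": [0,0,0.001],"dr": [0,0,0]},{"gripper": 255,"travel": [0,0,0.001],"dr": [0,0,0]}])

```text
t: 10.2
tool_pos: [0.5333, -0.1467, 0.3187]
tcp_rot: [0.643, 0.765, 0.0, 0.0]
force: [-0.9, 0.2, 5.1]
opening: 0.059
```

```bash
python3 st.py
```

```text
10.2 j6 -0.5664495545532114 pos [ 0.53328 -0.14669  0.31866] capmid-mouth mm 5.960184025893517
yaw 99.90030812937252 zax [ 0.001 -0.    -1.   ] F [-0.91  0.17  5.08] F tool [ 0.32 -0.86 -5.08] T [0.243 0.048 0.066] 0.05900167045996866
to centre, tool xy [-1.0e-05 -5.1e-04]
```

Emit:
drive_tool(steps=[{"gripper": 255,"travel": [0,0,-0.0001],"dr": [0,0,-4]},{"gripper": 255,"travel": [0,0,-0.0002],"dr": [0,0,-8]},{"gripper": 255,"travel": [0,0,-0.0003],"dr": [0,0,-12]},{"gripper": 255,"travel": [0,0,-0.0003],"dr": [0,0,-12]}])

```text
t: 10.7
tool_pos: [0.5328, -0.1466, 0.3182]
tcp_rot: [0.56, 0.828, -0.0, -0.0]
force: [0.7, -0.3, -0.1]
opening: 0.0588
```

```bash
python3 st.py
```

```text
10.7 j6 -0.7751440749239159 pos [ 0.53285 -0.14661  0.31817] capmid-mouth mm 5.465741019603371
yaw 111.86111502686548 zax [-6.e-04  3.e-04 -1.e+00] F [ 0.74 -0.35 -0.13] F tool [-0.6   0.56  0.13] T [-0.043 -0.036  0.023] 0.058759858996821374
to centre, tool xy [-0.00044  0.00029]
```

Emit:
drive_tool(steps=[{"gripper": 255,"travel": [0,0,0.0005],"dr": [0,0,0]},{"gripper": 255,"travel": [0,0,0.001],"dr": [0,0,0]},{"gripper": 255,"travel": [0,0,0.0015],"dr": [0,0,0]},{"gripper": 255,"travel": [0,0,0.0015],"dr": [0,0,0]}])

```text
t: 11.2
tool_pos: [0.533, -0.1467, 0.317]
tcp_rot: [0.56, 0.828, 0.0, -0.0]
force: [-0.3, -0.6, 0.0]
opening: 0.0588
```

```bash
python3 st.py
```

```text
11.2 j6 -0.7755248953189615 pos [ 0.53296 -0.14668  0.31696] capmid-mouth mm 4.256790163484986
yaw 111.88225023494657 zax [-1.e-04  1.e-04 -1.e+00] F [-0.32 -0.6   0.  ] F tool [-0.43 -0.52 -0.  ] T [0.007 0.015 0.018] 0.05879784112226539
to centre, tool xy [-0.00021  0.0001 ]
```

Emit:
drive_tool(steps=[{"gripper": 255,"travel": [-0.0001,0.0001,0.0005],"dr": [0,0,0]},{"gripper": 255,"travel": [-0.0001,0.0001,0.0007],"dr": [0,0,0]},{"gripper": 255,"travel": [-0.0001,0.0001,0.0007],"dr": [0,0,0]}])

```text
t: 11.58
tool_pos: [0.5331, -0.1467, 0.3164]
tcp_rot: [0.56, 0.829, 0.0, 0.0]
force: [-0.2, 0.9, 1.4]
opening: 0.0587
```

```bash
python3 st.py
```

```text
11.575 j6 -0.775707130967366 pos [ 0.53314 -0.14674  0.31643] capmid-mouth mm 3.7349642960497755
yaw 111.89401500343827 zax [ 2.e-04  0.e+00 -1.e+00] F [-0.18  0.85  1.37] F tool [ 0.86  0.15 -1.37] T [-0.059  0.044 -0.013] 0.05870738046807181
to centre, tool xy [-3.0e-05 -1.1e-04]
```

```bash
cat > capz.py <<'E'
from h import *
import sys
s=bot.state();c=bot.capture("wrist");p=s['tool_pos'];T=R.from_quat(s['tcp_rot']).as_matrix()
if len(sys.argv)>1: save(c,sys.argv[1])
W=(cloud(c)-p)@T;x,y,z=W[...,0],W[...,1],W[...,2]
m=(abs(z-.1457)<.006)&(np.hypot(x,y)<.025)
P=W[m];k=np.linalg.lstsq(np.c_[P[:,:2],np.ones(len(P))],P[:,2],rcond=None)[0];r=P[:,2]-np.c_[P[:,:2],np.ones(len(P))]@k
print('cap top in tool (mm)',k[2]*1000,'slope deg',np.degrees(k[:2]),'rms',r.std()*1000, 'world top z',p[2]-k[2])
m=(abs(z-k[2])<.002)&(np.hypot(x,y)<.0335)
h=cv2.convexHull(np.c_[x[m],y[m]].astype(np.float32))[:,0].astype(float);g=h[abs(h[:,1])<.027];print(circ(g))
E
python3 capz.py w6
```

```text
cap top in tool (mm) 145.94446712423613 slope deg [0.03033741 0.05134307] rms 0.5319569007595901 world top z 0.17049049717181367
(array([ 0.00049898, -0.00046794,  0.02979492]), np.float64(0.0002017398654515758))
```

View pics/w6.png

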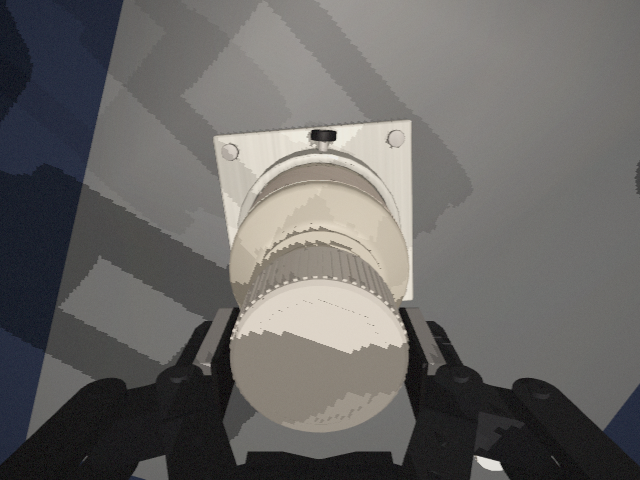

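Emit:
drive_tool(steps=[{"gripper": 255,"travel": [0,0,0.0003],"dr": [0,0,0]},{"gripper": 255,"travel": [0,0,0.0005],"dr": [0,0,0]},{"gripper": 255,"travel": [0,0,0.0005],"dr": [0,0,0]}])

```text
t: 12.0
tool_pos: [0.5331, -0.1467, 0.3164]
tcp_rot: [0.56, 0.829, 0.0, 0.0]
force: [-2.3, 0.5, 5.4]
opening: 0.059
```

```bash
python3 st.py
```

```text
12.0 j6 -0.7757154720404138 pos [ 0.53313 -0.14673  0.31636] capmid-mouth mm 3.660391195243945
yaw 111.89757564910894 zax [ 3.e-04 -1.e-04 -1.e+00] F [-2.3   0.52  5.38] F tool [ 1.33 -1.94 -5.38] T [0.102 0.262 0.001] 0.059026387980294255
to centre, tool xy [ 2.0e-05 -1.4e-04]
```

Emit:
drive_tool(steps=[{"gripper": 255,"travel": [0,0,-0.0005],"dr": [0,0,0]},{"gripper": 255,"travel": [0,0,-0.0004],"dr": [0,0,6]},{"gripper": 255,"travel": [0,0,-0.0002],"dr": [0,0,12]},{"gripper": 255,"travel": [0,0,0.0],"dr": [0,0,18]},{"gripper": 255,"travel": [0,0,0.0002],"dr": [0,0,24]},{"gripper": 255,"travel": [0,0,0.0004],"dr": [0,0,30]},{"gripper": 255,"travel": [0,0,0.0004],"dr": [0,0,30]}])

```text
t: 12.88
tool_pos: [0.5333, -0.1468, 0.3154]
tcp_rot: [0.755, 0.656, 0.0, 0.0]
force: [0.2, 0.1, 1.7]
opening: 0.0589
```

```bash
python3 st.py
```

```text
12.875 j6 -0.25308990686254595 pos [ 0.53333 -0.14685  0.31544] capmid-mouth mm 2.73995419138659
yaw 81.94401992302464 zax [ 6.e-04 -1.e-04 -1.e+00] F [0.23 0.15 1.7 ] F tool [ 0.18  0.21 -1.7 ] T [-0.053 -0.006  0.025] 0.058938763249989035
to centre, tool xy [ 2.0e-05 -4.2e-04]
```

Emit:
drive_tool(steps=[{"gripper": 255,"travel": [0,0,0.0001],"dr": [0,0,8]},{"gripper": 255,"travel": [0,0,0.0003],"dr": [0,0,16]},{"gripper": 255,"travel": [0,0,0.0006],"dr": [0,0,24]},{"gripper": 255,"travel": [0,0,0.0009],"dr": [0,0,32]},{"gripper": 255,"travel": [0,0,0.0011],"dr": [0,0,40]},{"gripper": 255,"travel": [0,0,0.0014],"dr": [0,0,48]},{"gripper": 255,"travel": [0,0,0.0017],"dr": [0,0,56]},{"gripper": 255,"travel": [0,0,0.0018],"dr": [0,0,60]},{"gripper": 255,"travel": [0,0,0.0018],"dr": [0,0,60]}])

```text
t: 14.0
tool_pos: [0.533, -0.1467, 0.3134]
tcp_rot: [0.982, 0.191, -0.0, -0.0]
force: [0.0, 0.5, 0.7]
opening: 0.0592
```

```bash
python3 st.py
```

```text
14.0 j6 0.7925283761073502 pos [ 0.533   -0.14665  0.31343] capmid-mouth mm 0.72641351965827
yaw 22.042842630359665 zax [-5.e-04  3.e-04 -1.e+00] F [0.05 0.48 0.7 ] F tool [ 0.22 -0.42 -0.7 ] T [-0.034  0.043 -0.052] 0.05921297440951426
to centre, tool xy [0.00013 0.00031]
```

Emit:
drive_tool(steps=[{"gripper": 255,"travel": [0,0,0.0001],"dr": [0,0,9]},{"gripper": 255,"travel": [0,0,0.0003],"dr": [0,0,18]},{"gripper": 255,"travel": [0,0,0.0006],"dr": [0,0,27]},{"gripper": 255,"travel": [0,0,0.0009],"dr": [0,0,36]},{"gripper": 255,"travel": [0,0,0.0012],"dr": [0,0,45]},{"gripper": 255,"travel": [0,0,0.0015],"dr": [0,0,54]},{"gripper": 255,"travel": [0,0,0.0018],"dr": [0,0,63]},{"gripper": 255,"travel": [0,0,0.0021],"dr": [0,0,72]},{"gripper": 255,"travel": [0,0,0.0024],"dr": [0,0,81]},{"gripper": 255,"travel": [0,0,0.0027],"dr": [0,0,90]},{"gripper": 255,"travel": [0,0,0.003],"dr": [0,0,100]},{"gripper": 255,"travel": [0,0,0.003],"dr": [0,0,100]}])

```text
t: 15.5
tool_pos: [0.533, -0.1467, 0.3104]
tcp_rot: [0.778, -0.629, -0.0, 0.0]
force: [-0.0, -0.1, -0.2]
opening: 0.0594
```

```bash
python3 st.py; python3 capz.py w7
```

```text
15.5 j6 2.5365167971360334 pos [ 0.53299 -0.14665  0.31037] capmid-mouth mm -2.334175560474799
yaw -77.88377658241194 zax [-5.e-04  4.e-04 -1.e+00] F [-0.04 -0.06 -0.19] F tool [0.05 0.05 0.19] T [ 0.028 -0.038 -0.028] 0.05941745489508837
to centre, tool xy [ 0.00031 -0.0002 ]
cap top in tool (mm) 146.01817022580988 slope deg [-0.03293512  0.0128107 ] rms 0.5295481039466818 world top z 0.16434765421371533
(array([ 0.00165675, -0.00011165,  0.02969382]), np.float64(0.00020799765102816418))
```

Emit:
drive_tool(steps=[{"gripper": 0,"travel": [0,0,0],"dr": [0,0,0]},{"gripper": 0,"travel": [0,0,0],"dr": [0,0,0]},{"gripper": 0,"travel": [0,0,0],"dr": [0,0,0]},{"gripper": 0,"travel": [0,0,0],"dr": [0,0,0]}])

```text
t: 16.05
tool_pos: [0.5331, -0.1467, 0.3106]
tcp_rot: [0.777, -0.63, -0.0, -0.0]
force: [0.4, 0.1, 0.5]
opening: 0.0853
```

```bash
python3 st.py; python3 capz.py w8
```

```text
16.05 j6 2.539903723908706 pos [ 0.53312 -0.14672  0.31064] capmid-mouth mm -2.0602528206208612
yaw -78.07607008570007 zax [ 0.e+00  1.e-04 -1.e+00] F [0.35 0.1  0.54] F tool [-0.03 -0.37 -0.54] T [0.019 0.02  0.028] 0.0852620252745659
to centre, tool xy [1.e-04 5.e-05]
cap top in tool (mm) 146.54889634833543 slope deg [-0.00110726 -0.23330437] rms 0.5327465326697464 world top z 0.16409085083104372
(array([1.57467717e-03, 2.83202715e-05, 2.96752199e-02]), np.float64(0.00026453306476720376))
```

View pics/w8.png

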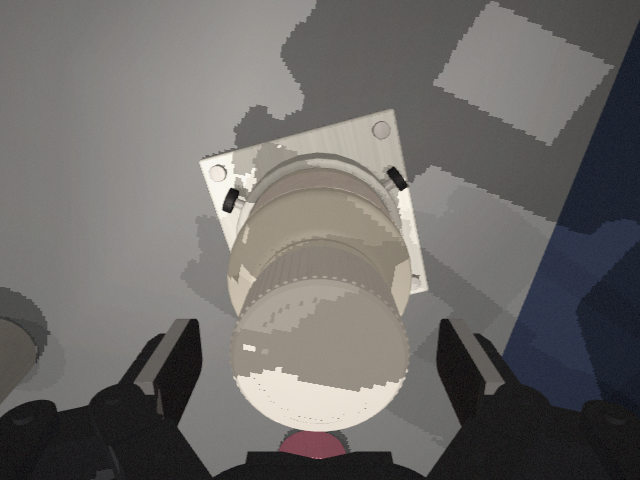

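Emit:
drive_tool(steps=[{"gripper": 0,"travel": [0,0,0],"dr": [0,0,-10]},{"gripper": 0,"travel": [0,0,0],"dr": [0,0,-20]},{"gripper": 0,"travel": [0,0,0],"dr": [0,0,-30]},{"gripper": 0,"travel": [0,0,0],"dr": [0,0,-40]},{"gripper": 0,"travel": [0,0,0],"dr": [0,0,-50]},{"gripper": 0,"travel": [0,0,0],"dr": [0,0,-60]},{"gripper": 0,"travel": [0,0,0],"dr": [0,0,-70]},{"gripper": 0,"travel": [0,0,0],"dr": [0,0,-80]},{"gripper": 0,"travel": [0,0,0],"dr": [0,0,-90]},{"gripper": 0,"travel": [0,0,0],"dr": [0,0,-90]}])

```text
t: 17.35
tool_pos: [0.5331, -0.1467, 0.3106]
tcp_rot: [0.995, 0.103, -0.0, -0.0]
force: [-0.1, -0.5, -0.1]
opening: 0.0857
```

Emit:
drive_tool(steps=[{"gripper": 0,"travel": [0,0,0],"dr": [0,0,-10]},{"gripper": 0,"travel": [0,0,0],"dr": [0,0,-20]},{"gripper": 0,"travel": [0,0,0],"dr": [0,0,-30]},{"gripper": 0,"travel": [0,0,0],"dr": [0,0,-40]},{"gripper": 0,"travel": [0,0,0],"dr": [0,0,-50]},{"gripper": 0,"travel": [0,0,0],"dr": [0,0,-60]},{"gripper": 0,"travel": [0,0,0],"dr": [0,0,-70]},{"gripper": 0,"travel": [0,0,0],"dr": [0,0,-80]},{"gripper": 0,"travel": [0,0,0],"dr": [0,0,-90]},{"gripper": 0,"travel": [0,0,0],"dr": [0,0,-90]},{"gripper": 0,"travel": [0,0,0],"dr": [0,0,-90]}])

```text
t: 18.73
tool_pos: [0.5331, -0.1467, 0.3106]
tcp_rot: [0.632, 0.775, 0.0, -0.0]
force: [0.6, 0.7, 1.3]
opening: 0.0857
```

```bash
python3 st.py; python3 capz.py w9
```

```text
18.725 j6 -0.5962611581807972 pos [ 0.53311 -0.14671  0.31059] capmid-mouth mm -2.106661304570628
yaw 101.61314942043022 zax [-0.e+00  1.e-04 -1.e+00] F [0.64 0.72 1.29] F tool [ 0.58  0.77 -1.29] T [ 0.021  0.016 -0.006] 0.08568222832915894
to centre, tool xy [-1.2e-04 -3.0e-05]
cap top in tool (mm) 146.42584164452654 slope deg [0.03806654 0.25295545] rms 0.5337792347601084 world top z 0.16416749705090283
(array([-0.00023665, -0.00027724,  0.02976275]), np.float64(0.00017965445617749865))
```

View pics/w9.png

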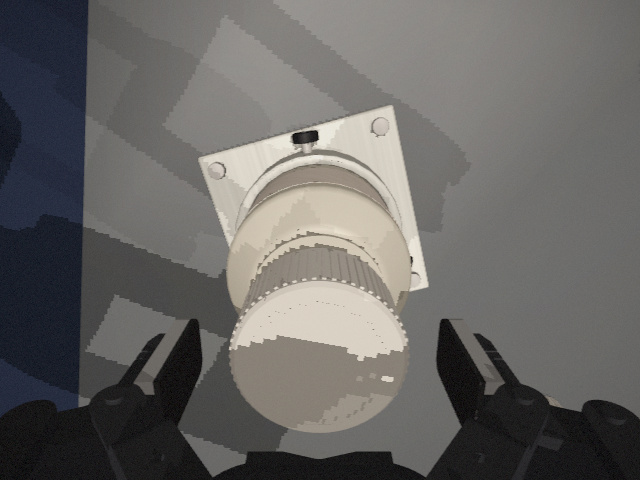

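Emit:
drive_tool(steps=[{"gripper": 255,"travel": [0,0,0],"dr": [0,0,0]},{"gripper": 255,"travel": [0,0,0],"dr": [0,0,0]},{"gripper": 255,"travel": [0,0,0],"dr": [0,0,0]},{"gripper": 255,"travel": [0,0,0],"dr": [0,0,0]},{"gripper": 255,"travel": [0,0,0],"dr": [0,0,0]}], grip_force=40)

```text
t: 19.4
tool_pos: [0.5331, -0.1467, 0.311]
tcp_rot: [0.63, 0.776, 0.0, 0.0]
force: [-1.4, 0.6, 6.0]
opening: 0.059
```

```bash
python3 st.py; python3 capz.py
```

```text
19.4 j6 -0.600818278116053 pos [ 0.53311 -0.14672  0.31095] capmid-mouth mm -1.7475254564111309
yaw 101.8744907841828 zax [ 2.e-04  0.e+00 -1.e+00] F [-1.44  0.62  6.01] F tool [ 0.9  -1.28 -6.01] T [ 0.114  0.218 -0.084] 0.05896782010269141
to centre, tool xy [-7.e-05 -8.e-05]
cap top in tool (mm) 146.8451172576837 slope deg [-0.03943246  0.19061106] rms 0.5311479590856398 world top z 0.16410735728590517
(array([-0.00023532, -0.00038883,  0.02974554]), np.float64(0.00030592614794446553))
```

Emit:
drive_tool(steps=[{"gripper": 255,"travel": [0,0,-0.0005],"dr": [0,0,3]},{"gripper": 255,"travel": [0,0,-0.0003],"dr": [0,0,12]},{"gripper": 255,"travel": [0,0,0.0],"dr": [0,0,21]},{"gripper": 255,"travel": [0,0,0.0003],"dr": [0,0,30]},{"gripper": 255,"travel": [0,0,0.0006],"dr": [0,0,39]},{"gripper": 255,"travel": [0,0,0.0009],"dr": [0,0,48]},{"gripper": 255,"travel": [0,0,0.0012],"dr": [0,0,57]},{"gripper": 255,"travel": [0,0,0.0015],"dr": [0,0,66]},{"gripper": 255,"travel": [0,0,0.0018],"dr": [0,0,75]},{"gripper": 255,"travel": [0,0,0.0021],"dr": [0,0,84]},{"gripper": 255,"travel": [0,0,0.0023],"dr": [0,0,90]},{"gripper": 255,"travel": [0,0,0.0023],"dr": [0,0,90]}])

```text
t: 20.95
tool_pos: [0.5331, -0.1467, 0.3081]
tcp_rot: [0.995, 0.104, -0.0, -0.0]
force: [0.4, -0.1, 0.5]
opening: 0.0591
```

```bash
python3 st.py; python3 capz.py
```

```text
20.95 j6 0.9688315155950994 pos [ 0.53311 -0.14669  0.30808] capmid-mouth mm -4.619270262850167
yaw 11.934344304085169 zax [-1.e-04  3.e-04 -1.e+00] F [ 0.36 -0.08  0.52] F tool [ 0.33  0.15 -0.52] T [ 0.086 -0.034 -0.029] 0.05908622588607204
to centre, tool xy [-1.0e-05  2.1e-04]
cap top in tool (mm) 146.89894072640683 slope deg [0.03158451 0.16621899] rms 0.5312092865964364 world top z 0.161181789010743
(array([0.00022112, 0.00039667, 0.02979132]), np.float64(0.0001843575111999008))
```

Emit:
drive_tool(steps=[{"gripper": 255,"travel": [0,0,0.0001],"dr": [0,0,9]},{"gripper": 255,"travel": [0,0,0.0004],"dr": [0,0,18]},{"gripper": 255,"travel": [0,0,0.0007],"dr": [0,0,27]},{"gripper": 255,"travel": [0,0,0.001],"dr": [0,0,36]},{"gripper": 255,"travel": [0,0,0.0013],"dr": [0,0,45]},{"gripper": 255,"travel": [0,0,0.0016],"dr": [0,0,54]},{"gripper": 255,"travel": [0,0,0.0019],"dr": [0,0,63]},{"gripper": 255,"travel": [0,0,0.0022],"dr": [0,0,72]},{"gripper": 255,"travel": [0,0,0.0025],"dr": [0,0,81]},{"gripper": 255,"travel": [0,0,0.0028],"dr": [0,0,90]},{"gripper": 255,"travel": [0,0,0.0028],"dr": [0,0,90]},{"gripper": 255,"travel": [0,0,0.0028],"dr": [0,0,90]}])

```text
t: 22.5
tool_pos: [0.5331, -0.1467, 0.3054]
tcp_rot: [0.778, -0.629, -0.0, -0.0]
force: [0.1, -0.1, -0.0]
opening: 0.0588
```

```bash
python3 st.py; python3 capz.py w10; python3 -c "
from h import *
c=bot.capture('top');save(c,'top9')"
```

```text
22.5 j6 2.5365421352370143 pos [ 0.53308 -0.14673  0.3054 ] capmid-mouth mm -7.3033389953266745
yaw -77.88510969236185 zax [-2.e-04  1.e-04 -1.e+00] F [ 0.14 -0.09 -0.  ] F tool [ 0.12 -0.12  0.  ] T [0.017 0.063 0.014] 0.05884517098001478
to centre, tool xy [ 1.2e-04 -5.0e-05]
cap top in tool (mm) 146.95121776108218 slope deg [-0.05704422  0.17075236] rms 0.5340579647570121 world top z 0.15844544324359117
(array([ 0.00092668, -0.00026081,  0.02970538]), np.float64(0.00025831204264931633))
```

View pics/w10.png

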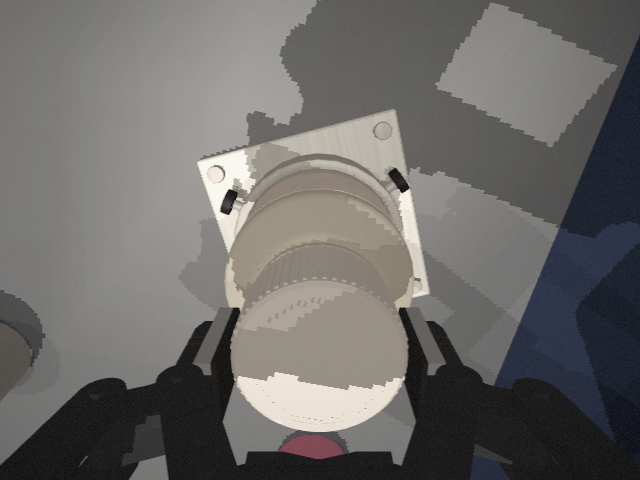

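View pics/top9.png

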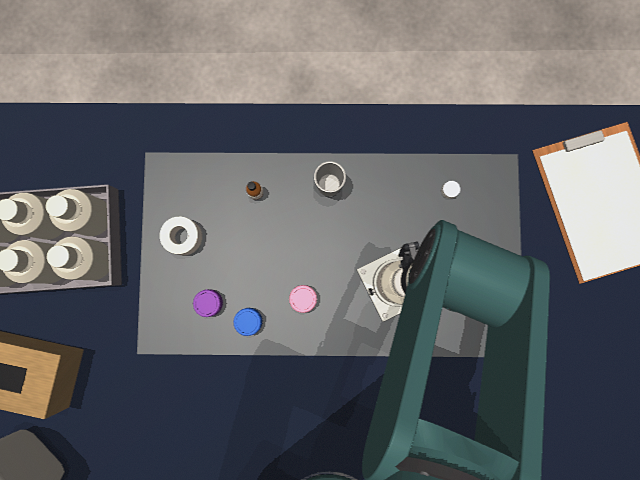

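```bash
python3 -c "
from h import *
print(bot.close_job())"
```

```text
the job is handed in; nothing more can be done
None
```

I put the cap on the jar and started it about one full turn, and handed the job in at about 22.6 s with the gripper still holding it level.

- **Drop:** The lugs touched with the cap about 6 to 7 mm above the mouth. I turned it backward 12° under light load (about 5 N). The support then vanished, and the cap came to rest about 3.6 mm above the mouth.
- **Forward turn:** I turned it forward about 370°, with one release and regrip at about half a turn because of the wrist's range. That should be about one turn, since the drop fell somewhere within the 12° backward turn. I could not place it more closely, so the turn past the drop is between about 358° and 370°.
- **Last checks:** The cap's middle is about 8.5 mm below the mouth (9 mm nominal, with 1.2 mm of play). The cap is tilted about 0.2° and the wrist force is near zero. In the top view the other things are where they were.
- **Disagreements:** The scene and top cameras differed by about 6 mm, so I worked from the wrist camera. The first contact height read up to 1 mm lower than the thread data implies, possibly from a slight tilt or a lug on the edge of the thread start. I did not check the thread with a separate lift test; I relied on the cap's height following the thread pitch through the whole turn.

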